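Vent the vacuum box and take off its lid

TASK

The wood in the vacuum box is done. Let the air in first by turning the vent tap on the lid a full quarter turn anticlockwise (seen from above) while the lid is still in place, then lift the lid off by its grab bar and lower it, right way up, onto the middle of the rubber mat, lying lengthways along the mat, before letting go of it. Leave the tap open and do not push the tape measure, the spark plug or the mixing cup about.

Things in the scene. Friction and masses are not known exactly. Their poses are not given: they have to be found in the camera images.
- vacuum_box: Bare aluminium box, open at the top, fixed to the bench: 200 mm (its x, long) x 120 mm (its y) x 80 mm high, walls 5 mm, a brass pump stub sticking out 30 mm at its +x (far) end, a wood block inside. Origin: centre of its underside. Yaw within 20 degrees of the room's; stands left or right of the mat.
- lid: Loose aluminium lid on the box, 0.3 to 0.7 kg: plate 210 (x) x 130 (y) x 10 mm. Origin: centre of the plate's lower face, which sits on the box rim (80 mm above the bench, axes as the box's). A plug frame reaches 14 mm below it into the box with 1.5 mm play: lift straight up 15 mm; laid down, the origin is 14 mm above the support. On top: tap at x = -74 mm, grab bar at 0, low brass plug at +74.
- grab_bar (a point): Centre of the lid's grab bar, a black bridge handle over the lid's centre: bar 52 mm long (lid's x), 14 mm wide (lid's y), 12 mm high, its centre 40 mm above the lid's origin, 24 mm free between bar and plate but for two legs under its ends. Take it from above, fingers either side in the lid's y. Axes as the lid's.
- vent_tap (a joint): Vent tap angle, rad: 0 shut (tap bar across the lid, along its y), 1.571 fully open (bar along the lid's x); grows anticlockwise seen from above. Starts at 0 to 0.12. Stops at both ends, friction 0.05 N m, stays where left. Shut, the vacuum holds the lid down (it gives 2 mm); it lets go by 1.1 rad. 1.15 or more counts as open.
- tap_bar (a point): Centre of the vent tap's bar, on its vertical turning axis, 68 mm above the lid's origin, 74 mm from the lid's centre towards its -x end (the end nearer the robot). Dark steel bar 44 mm long (this frame's y, turning with the tap), 12 mm wide (x), 20 mm high on a slim spindle; its lower edge is 12 mm above the grab bar's top.
- mat: Flat black rubber mat fixed to the bench, 260 mm (its x, long, pointing away from the robot) by 180 mm (its y) by 4 mm. Origin: centre of its underside.
- tape_measure: Yellow pocket tape measure, 37 x 84 x 62 mm, loose, at the right; leave it alone. Origin: centre of its underside.
- spark_plug: Spark plug lying on the bench between the box and the mat, 71 mm long, 22 mm wide, loose; leave it alone. Origin: centre of its underside.
- mixing_cup: Clear plastic mixing cup, 95 mm wide, 102 mm high, loose, at the left; leave it alone. Origin: centre of its underside.

How it is judged:
On the way, in this order (a step that is already met when the one before it is completed fails the run):
1. the vent tap is turned open (1.15 rad or more) while the lid still sits on the box (value of joint vent_tap above 1.15 rad and z of lid in the frame of vacuum_box below 0.085 m), for 0.1 s.
2. the lid is lifted 30 mm or more off the box, the tap open (z of lid in the frame of vacuum_box above 0.11 m and value of joint vent_tap above 1 rad), for 0.1 s.
3. the lid is lowered to within 8 mm of lying on the mat while the fingers still hold it (z of lid in the frame of mat below 0.026 m and horizontal distance between lid and mat below 0.045 m and contact force between the fingers and lid above 0.5 N).
At the end, for the whole second after the job is handed in: The lid lies at rest, right way up and flat (within 3 degrees) on the mat, its centre within 40 mm of the mat's centre and its length within 17 degrees of the mat's (either way round), the tap still open (over 1.0 rad) (z of lid in the frame of mat below 0.021 m and horizontal distance between lid and mat below 0.04 m and angle between lid's own z axis and vertical below 0.06 rad and angle between the x axis of lid and the x axis of mat, either way round below 0.3 rad and contact force between lid and mat above 1 N and linear speed of lid below 0.02 m/s and value of joint vent_tap above 1 rad); the robot touches nothing.
It fails at once if the tape measure is pushed more than 40 mm from its place (distance of tape_measure from where it was at the start of the episode above 0.04 m).
It fails at once if the spark plug is pushed more than 40 mm from its place (distance of spark_plug from where it was at the start of the episode above 0.04 m).
It fails at once if the mixing cup is pushed more than 40 mm from its place (distance of mixing_cup from where it was at the start of the episode above 0.04 m).
It also fails if it takes over 50 s, if anything falls off the work surface, if the arm or the gripper's body presses on something with over 40 N, if the wrist force passes 120 N, or if a joint passes its speed limit or range.

ROBOT

A 7-joint arm with a two-finger parallel gripper is mounted at the origin on a cart in front of the work surface, level with it; the furniture and walls round the work are solid. World frame = base frame: x ahead of the robot, y to its left, z up, the work surface at z = 0. Lengths are in m, angles in rad, forces in N, time in s.
With the tool pointing down it reaches from about 0.4 to 0.875 m from the base axis. Payload 6.5 kg.
Tool frame: the origin (TCP) lies midway between the tips of the shut fingers; the grasp point (between the pads) lies 19 mm behind it (arm.grip_depth is the z of the grasp point in the tool frame, in m); z points along the fingers, y is the line along which they close (so a half turn about z gives the same grasp; the last joint's range is limited). The gripper opens to 88 mm and grips with 3 to 60 N. Pads are 18 mm wide; open, the fingers measure 123 mm over their backs; the gripper's body (75 mm by 187 mm) begins 45 mm behind the grasp point.
Start: joints at [-0.066, 0.536, -0.004, 1.538, 0.003, 1.067, -0.071], TCP at [0.65, 0, 0.239] pointing down, gripper open.
Joint ranges: [-2.7, 2.7], [-0.37, 2.16], [-1.27, 1.26], [0.24, 2.4], [-1.31, 4.45], [0.19, 1.91], [-2.76, 2.76]. Speed limits (rad/s): [2.39, 2.39, 3.14, 3.14, 3.14, 3.14, 3.14].

INTERFACE

Orientations are given as a rotation vector (axis times angle).
In Python, from cell import monitor, eyes, arm, nets gives the robot as it stands.
- The arm moves only by the shell command python3 -m inch 'ROWS'. ROWS is JSON, a list that holds one entry, the list of rows, each a list of 5 numbers: the finger opening in mm, from 0 to 88.1, then the shift along the world's x, y, z each as a share of 80 cm, from -1 to 1, then the turn about the world's z as a share of 45 degrees, from -1 to 1. In form: [[[jaw, x, y, z, twist], ...]]. A call has 1 to 5 rows; each row is the pose to reach, as a shift and turn from the pose commanded when the call began; what a row does not reach only later rows make up. A row lasts 1/8 s, in which the tool goes at most 62.5 mm and 10.7 degrees, less where a joint would pass 70% of its speed; a pose out of reach is approached as far as the arm can. A call with a number of a shift or a turn outside -1 to 1 is refused whole. A call with a gripper value outside its range is refused whole. The fingers move at their own pace and stop on an object; the grip force is fixed at half the most. Time passes only in rows, so rows that repeat a pose let the fingers close. It gives the time, the measured TCP pose, the force, the opening and the grip force at its end, in the units of the state.
- monitor.state(): the state, without advancing time (a new reading comes with each control period).
- eyes.get_image(name): name is "scene" or "side" or "wrist"; returns a dict with "frame" (400x640x3 uint8, blue, green, red), "depth" (400x640 float32, m along the optical axis (not along the pixel's ray), 0 where there is no reading), "mtx" (3x3 intrinsics, pixels), "R" (3x3) and "t" (3): a world point X has camera coordinates R X + t. Camera axes: x right, y down, z forward; pixel columns grow to the right and rows downward; lengths in m; the calibration is good to about 2 mm. A picture is of the moment at which its call begins.
- arm.finish_job(): hands the job in; it is judged then, once.
Trained networks look in a picture, given as the dict that the camera call returned (one of the last four; its "shot" number tells which), for a name from the list of things; names that differ only in an ending like _2 or _b are one class to them, and where a whole thing is asked for, a point or a joint stands for the part that bears it (a point fixed in the world has none). Each returns a list of dicts, best first, with "confidence" (0 to 1); they miss things now and then, are a little off and sometimes report something else, mostly with a low value. They report only what shows in the picture. A call takes as long as a camera call.
- nets.trace(query, picture): "mask" (400x640 bool, what is visible of it) and "box" ([centre column, centre row, width, height] in pixels, round what is visible of it).
The state is a dict: "time": time; "q": joint angles; "qd": joint speeds; "effort": joint torques, N m; "eef_pos": TCP position; "tool_rot": TCP orientation; "contact_force": force on the tool from outside, world axes, zero at the start; "moment": the same for the moment, N m; "grip_width": finger opening in m; "grasp_force": force on a finger pad.
Only numpy, scipy, OpenCV 4.12 (cv2) and the standard library are available. Lean on these libraries where they do the work, as an engineer would, in place of code of your own. Each camera call takes 0.05 s, during which the arm holds its last target. There are 200 camera calls.

## Working session

There is one attempt and no reset: what is moved stays moved. The work goes in short steps, Python scripts to look and compute and a shell command to move; the robot and the scene stay as the last step left them, time stands still between calls to the robot, and variables do not carry over. Pictures are saved under pics/ and viewed, at most 10 in all, crops included, and the job is handed in when it is done.

```bash
mkdir -p pics; ls
cat > h.py <<'E'
import numpy as np, cv2
from cell import monitor, eyes, arm, nets
def pts(p, mask):
    v,u=np.nonzero(mask&(p["depth"]>0)); z=p["depth"][v,u]; K=p["mtx"]
    c=np.stack([(u-K[0,2])/K[0,0]*z,(v-K[1,2])/K[1,1]*z,z],1)
    return (c-p["t"])@p["R"]
E
python3 - <<'E'
from h import *
ims=[]
for n in ["scene","side","wrist"]:
    p=eyes.get_image(n); cv2.imwrite(f"pics/{n}0.png",p["frame"]); 
    print(n,p["t"],(-p["R"].T@p["t"]).round(3))
    for q in ["lid","vent_tap","grab_bar","mat","spark_plug","mixing_cup","tape_measure"]:
        for r in nets.trace(q,p)[:1]:
            w=pts(p,r["mask"])
            if len(w): print(q,round(r["confidence"],2),np.round(r["box"]),len(w),np.median(w,0).round(3),np.percentile(w,2,axis=0).round(3),np.percentile(w,98,axis=0).round(3))
print(monitor.state())
E
```

```text
pics
scene [-0.42851884  0.1932185   1.42662434] [-0.44  -1.227  0.746]
lid 0.81 [391. 231.  72.  38.] 1741 [ 0.524 -0.332  0.091] [ 0.444 -0.394  0.082] [ 0.655 -0.237  0.156]
grab_bar 0.8 [393. 233.  74.  38.] 1752 [ 0.523 -0.332  0.091] [ 0.442 -0.394  0.082] [ 0.654 -0.24   0.156]
mat 0.75 [308. 208.  85.  33.] 1567 [0.56  0.09  0.006] [0.445 0.006 0.002] [0.691 0.183 0.009]
spark_plug 0.44 [335. 232.  14.  10.] 47 [ 0.511 -0.107  0.015] [ 0.504 -0.135  0.008] [ 0.519 -0.086  0.02 ]
mixing_cup 0.66 [382. 222.  15.  13.] 107 [ 0.478 -0.336  0.151] [ 0.47  -0.354  0.132] [ 0.487 -0.32   0.16 ]
tape_measure 0.92 [381. 292.  28.  37.] 805 [ 0.347 -0.478  0.036] [ 0.34 -0.51 -0.  ] [ 0.378 -0.431  0.065]
side [-0.44297565  0.2006356   1.47995185] [-0.217 -1.249  0.906]
lid 0.57 [374. 238.  73.  45.] 1837 [ 0.533 -0.334  0.091] [ 0.445 -0.398  0.084] [ 0.655 -0.244  0.156]
grab_bar 0.77 [375. 238.  79.  40.] 1896 [ 0.534 -0.332  0.091] [ 0.445 -0.398  0.003] [ 0.661 -0.229  0.155]
mat 0.8 [313. 201.  84.  39.] 1679 [0.566 0.086 0.005] [ 0.445  0.001 -0.   ] [0.696 0.183 0.01 ]
spark_pl
[... 802 characters left out ...]
]
{'time': 1.2, 'q': array([-0.06621006,  0.53638912, -0.00440002,  1.53793878,  0.0025875 ,
        1.06729122, -0.07118567]), 'qd': array([-0.00066041,  0.00074906, -0.00053639,  0.00045456,  0.00084127,
       -0.00098326,  0.0008158 ]), 'effort': array([-3.56745040e-04, -5.70912266e+01,  9.90284868e-01, -2.51918024e+01,
       -5.61276963e-02,  1.11839297e-02,  8.09185303e-05]), 'eef_pos': array([6.49975210e-01, 9.42317314e-06, 2.38707788e-01]), 'tool_rot': array([-2.22138026e+00, -2.22150241e+00,  4.30180195e-05]), 'contact_force': array([ 0.47399705, -0.36925163,  0.3925853 ]), 'moment': array([0.00130746, 0.04779288, 0.03204138]), 'grasp_force': 0.0, 'grip_width': 0.08798977668141508}
```

```bash
python3 -m inch '[[[88,-0.025,-0.075,0.015,0],[88,-0.05,-0.15,0.03,0],[88,-0.08,-0.23,0.045,0],[88,-0.1,-0.3,0.06,0],[88,-0.1125,-0.375,0.075,0]]]'
cat > m.py <<'E'
from h import *
import sys
p=eyes.get_image("wrist"); cv2.imwrite(f"pics/{sys.argv[1]}.png",p["frame"]); 
print(monitor.state()["time"],monitor.state()["eef_pos"].round(4),(-p["R"].T@p["t"]).round(3))
w=pts(p,p["depth"]>0)
w=w[(abs(w[:,0]-.55)<.17)&(abs(w[:,1]+.32)<.16)]
def rect(nm,s):
    s=s[:,:2].astype(np.float32)
    if len(s)<5: return
    r=cv2.minAreaRect(s); print(nm,len(s),np.round(r[0],4),np.round(r[1],4),round(r[2],1), s.mean(0).round(4))
z=w[:,2]
for a in np.arange(.06,.18,.004):
    n=((z>=a)&(z<a+.004)).sum()
    if n>20: print(round(a,3),n,end='; ')
print()
rect("plate",w[(z>.084)&(z<.097)]); rect("bar",w[(z>.118)&(z<.134)]); rect("tap",w[(z>.150)&(z<.166)])
for nm,lo,hi in (("plate",.084,.097),("bar",.118,.134),("tap",.150,.166)): print(nm, np.median(z[(z>lo)&(z<hi)]).round(4))
E
python3 m.py w1
```

```text
time: 1.82
eef_pos: [0.5603, -0.295, 0.2981]
tool_rot: [2.221, 2.221, 0.0]
contact_force: [1.3, 0.3, 0.2]
grip_width: 0.0882
grasp_force: 0.0
1.875 [ 0.5571 -0.3064  0.2999] [ 0.561 -0.209  0.445]
0.06 47; 0.064 51; 0.068 57; 0.072 54; 0.076 60; 0.08 72; 0.084 124; 0.088 13564; 0.092 1486; 0.096 322; 0.1 263; 0.104 131; 0.108 411; 0.112 143; 0.116 103; 0.12 217; 0.124 570; 0.128 87; 0.132 58; 0.136 90; 0.14 55; 0.144 64; 0.148 59; 0.152 72; 0.156 404; 
plate 15316 [ 0.5687 -0.3692] [0.2102 0.242 ] 16.3 [ 0.559 -0.31 ]
bar 960 [ 0.5922 -0.3786] [0.0876 0.2344] 47.2 [ 0.5817 -0.3647]
tap 524 [ 0.4824 -0.3358] [0.0122 0.0434] 19.6 [ 0.4833 -0.3342]
plate 0.091
bar 0.1261
tap 0.1585
```

View pics/w1.png

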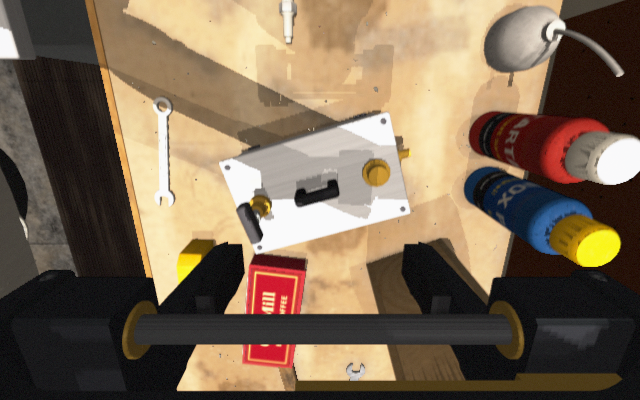

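View pics/scene0.png

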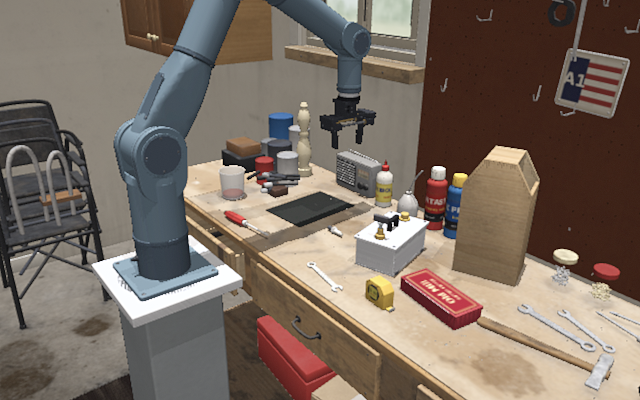

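```bash
python3 -m inch '[[[88,-0.05,-0.022,-0.03,0.2],[88,-0.0975,-0.045,-0.0625,0.4],[88,-0.0975,-0.045,-0.0625,0.4],[88,-0.0975,-0.045,-0.0625,0.4]]]'
sed -i 's/^w=w\[(abs.*/w=w[np.hypot(w[:,0]-.552,w[:,1]+.317)<.135]/' m.py
python3 m.py w2
python3 - <<'E'
from h import *
for n in ("scene","side"):
    p=eyes.get_image(n); w=pts(p,p["depth"]>0); w=w[(np.hypot(w[:,0]-.552,w[:,1]+.317)<.13)]
    for nm,lo,hi in (("bar",.118,.134),("tap",.148,.17)):
        s=w[(w[:,2]>lo)&(w[:,2]<hi)]
        if nm=="tap": s=s[np.hypot(s[:,0]-.482,s[:,1]+.336)<.03]
        else: s=s[np.hypot(s[:,0]-.553,s[:,1]+.315)<.04]
        print(n,nm,len(s),s.mean(0).round(4) if len(s) else 0, s.max(0).round(3) if len(s) else 0)
E
```

```text
time: 2.38
eef_pos: [0.4842, -0.3288, 0.2479]
tool_rot: [1.847, 2.54, 0.001]
contact_force: [-0.1, 0.1, 0.5]
grip_width: 0.0879
grasp_force: 0.0
2.425 [ 0.4849 -0.3285  0.2481] [ 0.458 -0.247  0.395]
0.08 21; 0.084 78; 0.088 18974; 0.092 1213; 0.096 321; 0.1 266; 0.104 95; 0.108 438; 0.112 73; 0.116 32; 0.12 113; 0.124 655; 0.136 47; 0.152 35; 0.156 641; 
plate 20438 [ 0.5532 -0.3155] [0.2101 0.13  ] 16.3 [ 0.5513 -0.3086]
bar 808 [ 0.5259 -0.3238] [0.108  0.0146] 17.2 [ 0.5505 -0.3146]
tap 703 [ 0.482  -0.3359] [0.0118 0.0437] 18.0 [ 0.4816 -0.334 ]
plate 0.0908
bar 0.1261
tap 0.1585
scene bar 57 [ 0.5495 -0.3165  0.1242] [ 0.578 -0.302  0.129]
scene tap 83 [ 0.4782 -0.3368  0.155 ] [ 0.492 -0.314  0.162]
side bar 62 [ 0.551  -0.32    0.1246] [ 0.578 -0.306  0.13 ]
side tap 72 [ 0.4807 -0.3408  0.155 ] [ 0.494 -0.316  0.162]
```

View pics/w2.png

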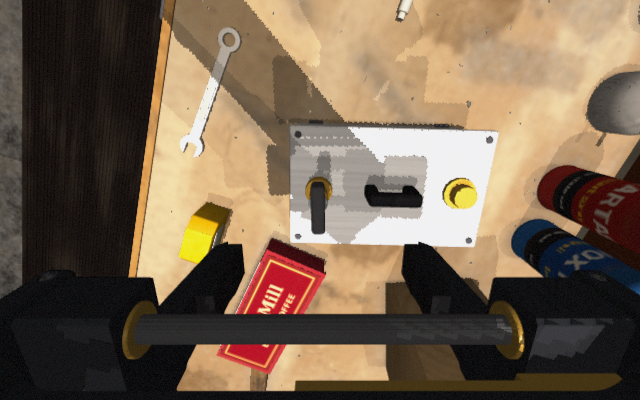

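```bash
python3 -m inch '[[[50,0,0,0,0.01],[50,0,0,-0.05,0.01],[50,0,0,-0.08,0.01],[50,0,0,-0.08,0.01]]]'; python3 -c "
from h import *
from scipy.spatial.transform import Rotation as R
s=monitor.state();print(s['eef_pos'],R.from_rotvec(s['tool_rot']).as_matrix().round(4)[:,1],s['time'])"
```

```text
time: 3.02
eef_pos: [0.4826, -0.3283, 0.1819]
tool_rot: [-1.834, -2.547, 0.0]
contact_force: [-0.2, 0.0, 0.0]
grip_width: 0.0508
grasp_force: 0.0
[ 0.48256136 -0.32825493  0.18189301] [ 0.9483  0.3173 -0.0022] 3.025
```

```bash
python3 -m inch '[[[50,0,-0.01,-0.02,0],[50,0,-0.01,-0.061,0],[50,0,-0.01,-0.061,0],[0,0,-0.01,-0.061,0],[0,0,-0.01,-0.061,0]]]' && python3 -m inch '[[[0,0,0,0,0],[0,0,0,0,0]]]'
```

```text
time: 3.65
eef_pos: [0.4841, -0.3378, 0.136]
tool_rot: [1.835, 2.547, 0.0]
contact_force: [0.4, -0.8, -0.0]
grip_width: 0.0319
grasp_force: 0.0
time: 3.9
eef_pos: [0.4832, -0.3374, 0.135]
tool_rot: [1.836, 2.549, -0.0]
contact_force: [-3.2, -0.2, 1.6]
grip_width: 0.0119
grasp_force: 1.3
```

```bash
python3 -m inch '[[[0,0,0,0,0],[0,0,0,0,0.22],[0,0,0,0,0.44],[0,0,0,0,0.66],[0,0,0,0,0.88]]]' && python3 -m inch '[[[0,0,0,0,0.22],[0,0,0,0,0.44],[0,0,0,0,0.66],[0,0,0,0,0.88],[0,0,0,0,0.97]]]' && python3 -m inch '[[[0,0,0,0,0],[0,0,0,0,0]]]';  python3 -c "
from h import *
from scipy.spatial.transform import Rotation as R
s=monitor.state();v=R.from_rotvec(s['tool_rot']).as_matrix().round(4)[:,1];print(s['eef_pos'],np.degrees(np.arctan2(v[1],v[0])),s['moment'],s['time'])"
```

```text
time: 4.53
eef_pos: [0.4835, -0.3372, 0.135]
tool_rot: [0.856, 3.022, 0.0]
contact_force: [-0.1, 0.7, 3.5]
grip_width: 0.0113
grasp_force: 30.0
time: 5.15
eef_pos: [0.4836, -0.3367, 0.135]
tool_rot: [-0.326, 3.124, 0.001]
contact_force: [-1.2, 1.7, 3.7]
grip_width: 0.0116
grasp_force: 30.0
time: 5.4
eef_pos: [0.4836, -0.3367, 0.135]
tool_rot: [-0.319, 3.125, 0.001]
contact_force: [-0.8, 2.8, 4.7]
grip_width: 0.0116
grasp_force: 30.0
[ 0.48357047 -0.33674735  0.13499417] 101.64254721120803 [0.58750373 0.1391795  0.07651436] 5.4
```

```bash
python3 -m inch '[[[40,0,0,0,0],[40,0,0,0,0],[60,0,0,0.05,0],[60,0.04,0.01,0.12,0.1],[60,0.087,0.0265,0.14,0.1]]]' && python3 -m inch '[[[60,0,0,0,0],[60,0,0,0,0]]]'; python3 m.py w3;  python3 -c "
from h import *
from scipy.spatial.transform import Rotation as R
s=monitor.state();v=R.from_rotvec(s['tool_rot']).as_matrix().round(4)[:,1];print(s['eef_pos'],np.degrees(np.arctan2(v[1],v[0])),s['time'])"
```

```text
time: 6.02
eef_pos: [0.5543, -0.3178, 0.2502]
tool_rot: [-0.438, 3.107, -0.006]
contact_force: [0.4, -0.3, -0.8]
grip_width: 0.0589
grasp_force: 0.0
time: 6.28
eef_pos: [0.5518, -0.3163, 0.2456]
tool_rot: [0.442, -3.109, -0.001]
contact_force: [-0.9, 0.1, -0.0]
grip_width: 0.0595
grasp_force: 0.0
6.325 [ 0.5512 -0.3167  0.2453] [ 0.471 -0.339  0.393]
0.088 20149; 0.092 1317; 0.096 231; 0.1 215; 0.104 60; 0.108 358; 0.112 36; 0.12 77; 0.124 680; 0.136 53; 0.152 21; 0.156 872; 0.16 32; 
plate 21590 [ 0.554  -0.3151] [0.2102 0.1305] 16.3 [ 0.5426 -0.3184]
bar 773 [ 0.5534 -0.3155] [0.0506 0.0135] 16.4 [ 0.5523 -0.3157]
tap 925 [ 0.4832 -0.3358] [0.0441 0.012 ] 11.9 [ 0.4824 -0.336 ]
plate 0.0908
bar 0.1262
tap 0.1585
[ 0.55121844 -0.31667322  0.2453452 ] 106.12956533182772 6.325
```

View pics/w3.png

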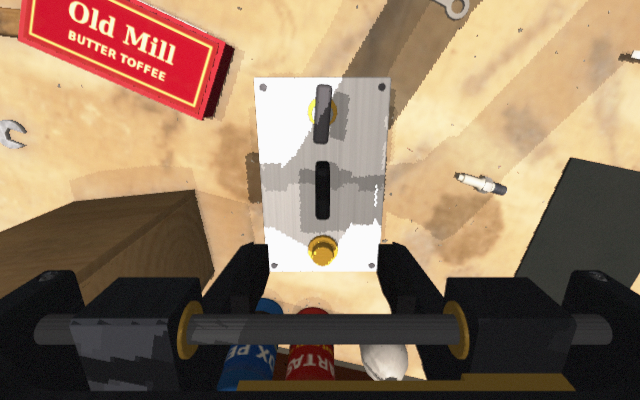

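```bash
python3 -m inch '[[[60,0.003,0.0015,-0.05,0],[60,0.003,0.0015,-0.11,0],[60,0.003,0.0015,-0.16,0],[60,0.003,0.0015,-0.179,0],[60,0.003,0.0015,-0.179,0]]]' && python3 -m inch '[[[0,0,0,0,0],[0,0,0,0,0],[0,0,0,0,0],[0,0,0,0,0]]]'
```

```text
time: 6.95
eef_pos: [0.5542, -0.3151, 0.1027]
tool_rot: [0.441, -3.109, -0.001]
contact_force: [0.1, 0.4, 1.1]
grip_width: 0.0602
grasp_force: 0.0
time: 7.45
eef_pos: [0.5554, -0.3149, 0.1038]
tool_rot: [-0.443, 3.11, -0.001]
contact_force: [0.9, 0.1, 0.2]
grip_width: 0.0221
grasp_force: 0.0
```

```bash
python3 -m inch '[[[0,0,0,0,0],[0,0,0,0,0],[0,0,0,0,0],[0,0,0,0,0]]]' && python3 -m inch '[[[0,0,0,0.01,0],[0,0,0,0.02,0],[0,0,0,0.035,0],[0,0,0,0.06,0],[0,0,0,0.1,0]]]' && python3 -m inch '[[[0,0,0,0,0],[0,0,0,0,0]]]'
python3 - <<'E'
from h import *
p=eyes.get_image("wrist"); cv2.imwrite("pics/w4.png",p["frame"])
for n in ("scene","side"):
    p=eyes.get_image(n); cv2.imwrite(f"pics/{n}4.png",p["frame"])
    w=pts(p,p["depth"]>0); m=(w[:,2]>.0015)&(w[:,2]<.009)
    r=nets.trace("mat",p)
    if r: 
        w=pts(p,r[0]["mask"]);w=w[w[:,2]<.02].astype(np.float32); print(n,r[0]["confidence"],cv2.minAreaRect(w[:,:2]))
        w=w[(w[:,1]>0)&(w[:,1]<.2)]; print(np.median(w,0),np.percentile(w,1,axis=0),np.percentile(w,99,axis=0))
E
```

```text
time: 7.95
eef_pos: [0.5553, -0.315, 0.1035]
tool_rot: [-0.443, 3.11, -0.001]
contact_force: [-0.3, -0.7, 3.6]
grip_width: 0.0131
grasp_force: 30.0
time: 8.57
eef_pos: [0.5546, -0.3144, 0.1843]
tool_rot: [0.443, -3.109, -0.002]
contact_force: [1.0, -0.5, -6.4]
grip_width: 0.014
grasp_force: 30.0
time: 8.82
eef_pos: [0.5547, -0.3146, 0.1828]
tool_rot: [0.443, -3.109, -0.001]
contact_force: [-0.4, 0.2, -5.3]
grip_width: 0.0138
grasp_force: 30.0Traceback (most recent call last):
  File "<stdin>", line 8, in <module>
cv2.error: OpenCV(4.12.0) /io/opencv/modules/imgproc/src/convhull.cpp:143: error: (-215:Assertion failed) total >= 0 && (depth == CV_32F || depth == CV_32S) in function 'convexHull'
```

Run:
```python
from h import *
for n in ("scene","side","wrist"):
    p=eyes.get_image(n); cv2.imwrite(f"pics/{n}5.png",p["frame"])
    for r in nets.trace("mat",p)[:1]:
        m=cv2.morphologyEx(r["mask"].astype(np.uint8),cv2.MORPH_OPEN,np.ones((3,3)))>0
        w=pts(p,m);w=np.ascontiguousarray(w[(abs(w[:,2]-.005)<.012)&(w[:,1]>-.05)].astype(np.float32))
        print(n,r["confidence"],len(w), np.round(r["box"]))
        if len(w)>9: print(cv2.minAreaRect(np.ascontiguousarray(w[:,:2])),np.median(w,0))
```

```text
scene 0.92 1559 [307. 209.  86.  33.]
((0.5679387450218201, 0.09817926585674286), (0.26421597599983215, 0.19159558415412903), 4.227015495300293) [0.5589443  0.09114719 0.00549244]
side 0.89 1712 [311. 201.  82.  41.]
((0.5763545036315918, 0.09974589943885803), (0.2787353992462158, 0.2008974254131317), 5.127133369445801) [0.56519806 0.0853443  0.0048933 ]
wrist 0.91 6787 [583. 258. 112. 186.]
((0.5777707695960999, 0.061840202659368515), (0.26410767436027527, 0.11703764647245407), 4.7511677742004395) [0.53494626 0.02694374 0.0047866 ]
```

View pics/side5.png

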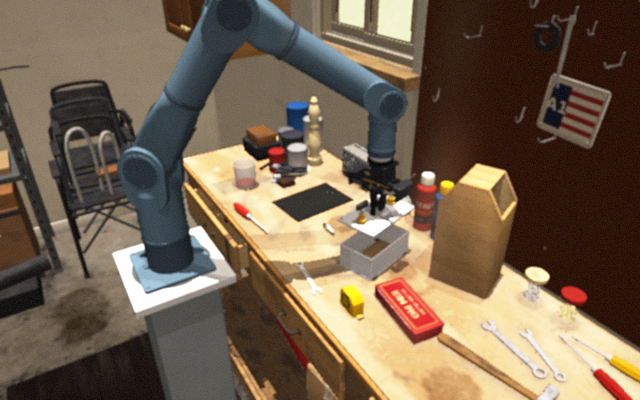

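View pics/wrist0.png

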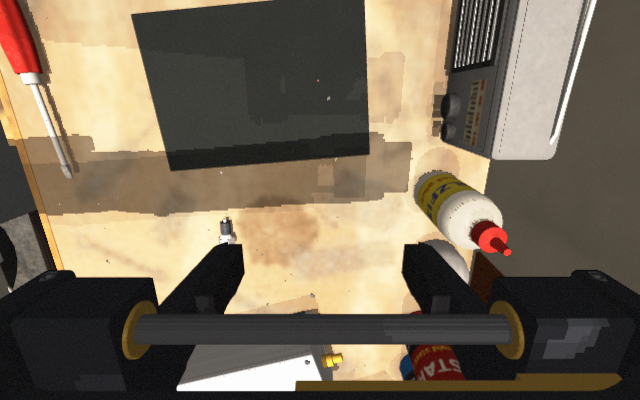

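```bash
python3 -m inch '[[[0,0,0.02,0,0],[0,0.003,0.06,0,-0.03],[0,0.006,0.11,0,-0.07],[0,0.008,0.17,0,-0.1],[0,0.011,0.23,0,-0.13]]]' && python3 -m inch '[[[0,0.003,0.06,0,-0.03],[0,0.006,0.12,0,-0.06],[0,0.008,0.18,0,-0.09],[0,0.01,0.23,0,-0.12],[0,0.0105,0.265,0,-0.13]]]' && python3 -m inch '[[[0,0,0.019,0,0],[0,0,0.019,0,0],[0,0,0.019,0,0]]]'
python3 - <<'E'
from h import *
from scipy.spatial.transform import Rotation as R
s=monitor.state();v=R.from_rotvec(s['tool_rot']).as_matrix()[:,1];print(s['eef_pos'],np.degrees(np.arctan2(v[1],v[0]))-90,s['time'],s['grip_width'])
p=eyes.get_image("wrist"); cv2.imwrite("pics/w6.png",p["frame"])
w=pts(p,p["depth"]>0); d=np.hypot(*(w[:,:2]-s['eef_pos'][:2]).T); 
l=w[(w[:,2]>.155)&(w[:,2]<.185)&(d<.15)].astype(np.float32)
print(cv2.minAreaRect(np.ascontiguousarray(l[:,:2])),np.median(l,0)); print(np.linalg.lstsq(np.c_[l[:,:2],np.ones(len(l))],l[:,2],rcond=None)[0])
E
```

```text
time: 9.9
eef_pos: [0.5638, -0.128, 0.1836]
tool_rot: [-0.283, 3.128, 0.001]
contact_force: [0.4, -0.2, -5.8]
grip_width: 0.0135
grasp_force: 30.0
time: 10.52
eef_pos: [0.5716, 0.0852, 0.1837]
tool_rot: [-0.128, 3.139, 0.002]
contact_force: [-0.6, -1.2, -5.8]
grip_width: 0.0138
grasp_force: 30.0
time: 10.9
eef_pos: [0.5724, 0.0945, 0.1832]
tool_rot: [0.121, -3.139, 0.002]
contact_force: [0.2, -0.9, -5.4]
grip_width: 0.0134
grasp_force: 30.0
[0.57243756 0.09449774 0.18321114] 4.397102583611385 10.9 0.013394855319005116
((0.5713198781013489, 0.09517217427492142), (0.21031878888607025, 0.13030441105365753), 4.4510064125061035) [0.5192441  0.09290277 0.17034212]
[ 0.00673467 -0.00139273  0.16713423]
```

View pics/w6.png

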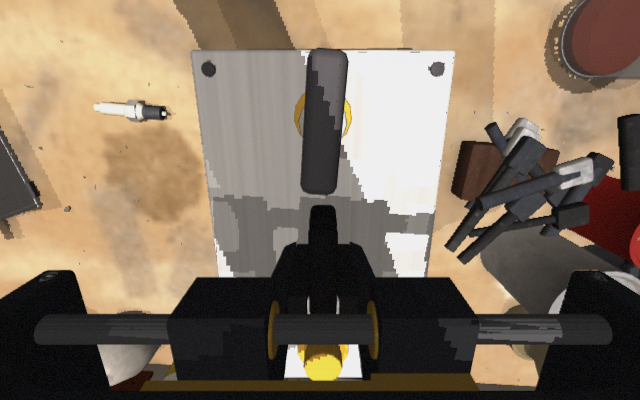

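```bash
python3 -m inch '[[[0,0,0,-0.03,0],[0,0,0,-0.075,0],[0,0,0,-0.12,0],[0,0,0,-0.15,0],[0,0,0,-0.163,0]]]' && python3 -m inch '[[[0,0,0,-0.004,0],[0,0,0,-0.009,0],[0,0,0,-0.013,0],[0,0,0,-0.015,0],[0,0,0,-0.015,0]]]' && python3 -m inch '[[[0,0,0,0,0],[0,0,0,0,0]]]'
```

```text
time: 11.58
eef_pos: [0.5718, 0.0947, 0.0516]
tool_rot: [0.121, -3.137, 0.002]
contact_force: [-0.6, -0.5, -5.4]
grip_width: 0.0135
grasp_force: 30.0
time: 12.2
eef_pos: [0.5728, 0.0964, 0.0415]
tool_rot: [-0.123, 3.138, -0.0]
contact_force: [-1.5, -0.7, -0.7]
grip_width: 0.0141
grasp_force: 30.0
time: 12.45
eef_pos: [0.5728, 0.0964, 0.0415]
tool_rot: [-0.123, 3.138, -0.0]
contact_force: [-1.8, -0.9, 3.6]
grip_width: 0.0136
grasp_force: 30.0
```

Down and bearing on the mat; release and lift off.

```bash
python3 -m inch '[[[45,0,0,0,0],[45,0,0,0,0],[45,0,0,0,0],[45,0,0,0,0]]]' && python3 -m inch '[[[45,0,0,0.02,0],[45,0,0,0.06,0],[45,0,0,0.12,0],[45,0,0,0.18,0],[45,0,0,0.2,0]]]' && python3 -m inch '[[[45,0,0,0,0],[45,0,0,0,0]]]'
python3 - <<'E'
from h import *
p=eyes.get_image("wrist"); cv2.imwrite("pics/w7.png",p["frame"])
w=pts(p,p["depth"]>0); d=np.hypot(w[:,0]-.572,w[:,1]-.095); 
for lo,hi in((.022,.035),(.085,.105)):
  l=w[(w[:,2]>lo)&(w[:,2]<hi)&(d<.15)].astype(np.float32)
  print(cv2.minAreaRect(np.ascontiguousarray(l[:,:2])),np.median(l,0))
E
```

```text
time: 12.95
eef_pos: [0.5725, 0.0964, 0.0409]
tool_rot: [-0.124, 3.139, 0.0]
contact_force: [-0.3, -0.7, -0.4]
grip_width: 0.0451
grasp_force: 0.0
time: 13.58
eef_pos: [0.574, 0.0969, 0.205]
tool_rot: [-0.123, 3.133, 0.001]
contact_force: [0.9, 0.2, -0.6]
grip_width: 0.0451
grasp_force: 0.0
time: 13.82
eef_pos: [0.5714, 0.096, 0.1995]
tool_rot: [0.123, -3.137, 0.001]
contact_force: [-0.1, -0.4, -0.4]
grip_width: 0.0451
grasp_force: 0.0
((0.5680845975875854, 0.13816551864147186), (0.2091817408800125, 0.2128855586051941), 4.484852313995361) [0.5531012  0.09947428 0.02886353]
((0.4974801540374756, 0.09130287170410156), (0.043971527367830276, 0.011969806626439095), 0.1435038149356842) [0.49640808 0.0912756  0.09657679]
```

View pics/w7.png

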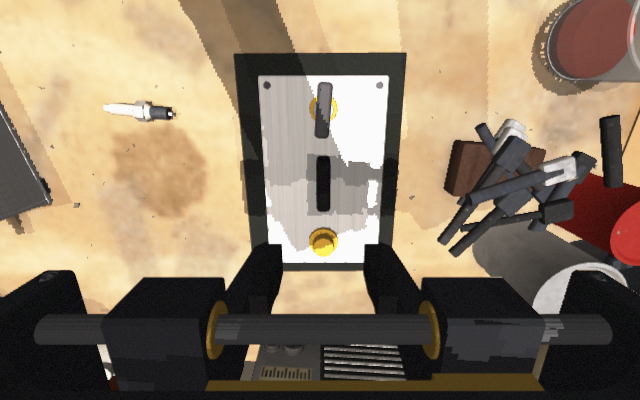

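The lid (258–405, 75–265) lies centred on the mat and lined up with it. Its top is at 0.029 m, as it should be, and the tap bar (323, 110) is still open.

```bash
python3 -c "
from cell import arm
print(arm.finish_job())"
```

```text
the job is handed in; nothing more can be done
None
```

I turned the vent tap open to about 1.49 rad with the lid still on the box, then set the lid down flat and centred along the mat. The job is handed in, but no verdict came back. The gripper never went near the tape measure, spark plug or cup.

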